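# Check the catch of a telescoping bench stop and hold it fully extended

### The arm

A 6-joint arm with a two-finger parallel gripper is mounted at the origin on a cart in front of the work surface, level with it; the furniture and walls round the work are solid. World frame = base frame: x ahead of the robot, y to its left, z up, the work surface at z = 0. Lengths are in m, angles in rad, forces in N, time in s.
With the tool pointing down it reaches from about 0.25 to 0.8 m from the base axis. Payload 3.9 kg.
Tool frame: the origin (TCP) lies at the very end of the fingers, on their centre line; the grasp point (between the pads) lies 19 mm behind it; z points along the fingers, y is the direction in which the jaws open and shut (so a half turn about z gives the same grasp; the last joint's range is limited). The gripper opens to 85 mm and grips with 20 to 120 N. Pads are 22 mm wide; open, the fingers measure 114 mm over their backs; the gripper's body (76 mm by 85 mm) begins 54 mm behind the grasp point. The pads swing forward as they close: fully open they stand 13 mm farther back than shut.
Start: joints at [-1.231, 0.26, -0.138, 1.173, 0, 1.571], TCP at [0.175, -0.495, 0.231] pointing down, gripper open.
Joint ranges: [-2.78, 2.78], [-0.83, 1.72], [-1.28, 1.37], [-1.9, 2.12], [-1.57, 1.48], [-3.14, 3.14]. Speed limits (rad/s): [2.57, 2.57, 3.14, 3.14, 3.14, 3.14].

### API

Orientations are given as a 3x3 rotation matrix whose columns are the frame's x, y, z axes.
In Python, from station import manip gives the robot as it stands.
- The arm moves only by the shell command python3 -m crank 'ROWS'. ROWS is a JSON object of lists of equal length, an entry for each row: "translation": the shift along the world's x, y, z in cm, a list of three; "turn": the turn, a rotation vector about the world's x, y, z in rad, a list of three; "fingers": the opening, from -1 (shut) to 1 (fully open). A call has 1 to 8 rows; each row shifts and turns the commanded pose from where the row before left it; what a row does not reach is not made up. A row lasts 1/12 s, in which the tool goes at most 41.7 mm and 7.16 degrees, less where a joint would pass 70% of its speed; a pose out of reach is approached as far as the arm can. A call with a gripper value outside its range is refused whole. The fingers move at their own pace and stop on an object; the grip force is fixed at half the most. Time passes only in rows, so rows that do not move let the fingers close. It gives the time, the measured TCP pose, the force and the opening at its end, in the units of the state.
- manip.observe(): the state, without advancing time (a new reading comes with each control period).
- manip.capture(name): name is "scene" or "top" or "wrist"; returns a dict with "frame" (420x560x3 uint8, red, green, blue), "range_z" (420x560 float32, m along the optical axis (not along the pixel's ray), 0 where there is no reading), "intrinsics" (3x3 intrinsics, pixels), "dist_coeffs" ([k1, k2, p1, p2, k3] as OpenCV has them; the pictures are not rectified), "rvec" (rotation vector, rad) and "tvec" (3), from world to camera coordinates, as OpenCV has them. Camera axes: x right, y down, z forward; pixel columns grow to the right and rows downward; lengths in m; the calibration is good to about 2 mm. A picture is of the moment at which its call begins.
- manip.close_job(): hands the job in, once; it reports no verdict.
The state is a dict: "time_s": time; "qpos": joint angles; "qd": joint speeds; "effort": joint torques, N m; "ee_pos": TCP position; "tcp_rot": TCP orientation; "force": force on the tool from outside, world axes, zero at the start; "moment": the same for the moment, N m; "gripper_width": opening from 0.0 (shut) to 1.0 (fully open).
Only numpy, scipy, OpenCV 4.12 (cv2) and the standard library are available. Lean on these libraries where they do the work, as an engineer would, in place of code of your own. Each camera call takes 0.05 s, during which the arm holds its last target. There are 200 camera calls.

### The job

Check the sprung telescoping stop on the bench. First take it by the round knob at its end, leaving the side button alone, and pull it out until the catch stops it at the first stop; then take it by the black grip so that the side button is squeezed in, pull it out to the second stop, its full length, and finish still holding it there against its spring. Leave the tape measure, the flange disc and the roller near it where they are.

Things in the scene. Friction and masses are not known exactly. Their poses are not given: they have to be found in the camera images.
- stop_base: fixed part of the telescoping stop: grey foot plate 150 x 90 x 10 mm screwed to the bench, with a level aluminium tube (34 mm diameter, axis 45 mm above the bench, top of the dark mouth collar at 65 mm). Origin on the bench surface below the tube's mouth; its x axis runs along the tube from the mouth to the closed rear end (154 mm back). The slide comes out of the mouth along this -x. Its z points up; the button is on its -y side.
- knob_mid (a point): centre of the aluminium end knob, a lying cylinder 32 mm in diameter and 32 mm long, coaxial with the tube, 45 mm above the bench, at the outer end of the slide (101 mm in front of the mouth when home). Moves with the slide. It carries no button.
- grip_mid (a point): centre of the black grip block between the mouth and the knob: 60 mm along the tube, 32 mm wide, 32 mm high, 45 mm above the bench (45 mm in front of the mouth when home). Moves with the slide. The button sits in the middle of its -y side. The slide has a little sprung sideways play (about 4 mm either way here).
- button_face (a point): centre of the outer face of the round steel side button, 18 mm in diameter, standing 7.5 mm out of the grip's -y side face when free, so that grip and button together measure 39.5 mm across. Pressed towards the grip (stop_base's +y).
- slide (a joint): how far the slide is out of the tube, m: 0 home, 0.045 first stop, 0.100 second stop (full length). A spring draws it home: about 4 N at home, 7 N at the first stop and 10 N at the second; let go, it returns home by itself, damped. With the button free an inside catch stops it at 0.045; with the button in, it passes on to 0.100. Past 0.045 the catch's ledge keeps the button from coming fully out again.
- button (a joint): how far the side button is pressed, m: 0 free, 0.007 fully in; it springs out by itself when let go at home. 2 N start it, 5 N press it fully; the catch is released from 0.0045. Squeezing the grip across its width (stop_base's y) at the button, as a gripper does from above, presses it.
- tape: bystander, loose pocket tape measure lying flat, 60 x 70 mm, 36 mm high; origin at the centre of its underside. Not to be moved.
- flange: bystander, loose flange disc lying flat with its hub up, 66 mm diameter, 20 mm high; origin at the centre of its underside. Not to be moved.
- roller: bystander, loose steel-grey roller standing upright, 33 mm diameter, 38 mm high; origin at the centre of its underside. Not to be moved.

How it is judged:
By the outcome, as a careful person would: the job done as asked, in the order asked, and still so for the second after the job is handed in, while the arm keeps its last pose, push and grip.
It also fails if it takes over 42 s, if anything falls off the work surface, if the arm or the gripper's body presses on something with over 40 N, if the wrist force passes 120 N, or if a joint passes its speed limit or range.

## Working session

There is one attempt and no reset: what is moved stays moved. The work goes in short steps, Python scripts to look and compute and a shell command to move; the robot and the scene stay as the last step left them, time stands still between calls to the robot, and variables do not carry over. Pictures are saved under pics/ and viewed, about 8 in all and at most 12, crops included, and the job is handed in when it is done.

```bash
mkdir -p pics
cat > h.py <<'E'
import numpy as np, cv2
from station import manip
def cap(name):
    c=manip.capture(name); return c
def world(c):
    K=np.array(c["intrinsics"]);d=np.array(c["dist_coeffs"],float)
    h,w=c["range_z"].shape
    u,v=np.meshgrid(np.arange(w),np.arange(h))
    p=cv2.undistortPoints(np.stack([u,v],-1).reshape(-1,1,2).astype(float),K,d).reshape(h,w,2)
    z=c["range_z"].astype(float)
    P=np.dstack([p[...,0]*z,p[...,1]*z,z])
    R=cv2.Rodrigues(np.array(c["rvec"],float))[0]
    W=(P-np.array(c["tvec"]).reshape(3))@R
    W[z==0]=np.nan
    return W
def save(c,n): cv2.imwrite(n,c["frame"][...,::-1])
E
python3 - <<'E'
from h import *
a=cap("top");b=cap("scene")
save(a,"pics/top.png");save(b,"pics/scene.png")
np.save("top.npy",world(a)); np.save("scene.npy",world(b))
s=manip.observe();print({k:np.round(v,3).tolist() for k,v in s.items()})
E
```

```text
{'time_s': 0.1, 'qpos': [-1.231, 0.261, -0.139, 1.173, 0.0, 1.571], 'qd': [-0.001, 0.001, 0.004, 0.001, 0.001, 0.0], 'effort': [-0.002, -40.651, 25.453, 0.01, -0.0, -0.0], 'ee_pos': [0.175, -0.494, 0.231], 'tcp_rot': [[0.943, 0.333, -0.001], [0.333, -0.943, 0.002], [0.0, -0.002, -1.0]], 'force': [0.455, 0.257, -0.651], 'moment': [-0.014, -0.017, -0.015], 'gripper_width': 1.001}
```

View pics/top.png

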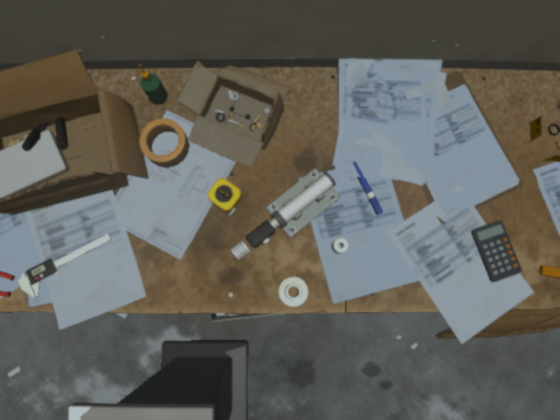

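View pics/scene.png

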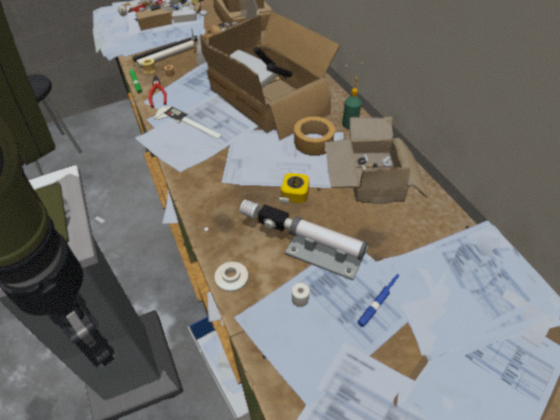

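Top view: knob at (240,250), grip at (262,234) and tube running to (330,183). Tape is at (225,194), flange at (293,292), roller at (341,246). The scene view shows the steel button at about (268,225).

```bash
python3 - <<'E'
from h import *
T=np.load("top.npy");S=np.load("scene.npy")
for n,p in dict(knob=(240,250),grip=(262,234),tubeend=(330,183),tape=(225,194),flange=(293,292),roller=(341,246),box=(240,140),boxcorner=(245,160)).items(): print(n,T[p[1],p[0]].round(3))
for n,p in dict(knob=(250,209),grip=(272,217),button=(268,225),tube=(330,236),tape=(295,187)).items(): print('S',n,S[p[1],p[0]].round(3))
# axis fit from both cameras: points above z .05 near tube line
a=T[250,240,:2];b=T[183,330,:2];d=(b-a)/np.linalg.norm(b-a)
for nm,W in (("top",T),("scene",S)):
    P=W.reshape(-1,3);P=P[~np.isnan(P).any(1)]
    t=(P[:,:2]-a)@d; e=(P[:,:2]-a)@np.array([-d[1],d[0]])
    Q=P[(P[:,2]>.053)&(P[:,2]<.075)&(abs(e)<.025)&(t>-.04)&(t<.3)]
    v=cv2.fitLine(Q[:,:2].astype(np.float32),cv2.DIST_HUBER,0,.01,.01).ravel()
    D=v[:2]*np.sign(v[:2]@d); tt=(Q[:,:2]-v[2:])@D
    print(nm,len(Q),"dir",D.round(4),"yaw",np.degrees(np.arctan2(D[1],D[0])).round(2),"ends",(v[2:]+D*tt.min()).round(4),(v[2:]+D*tt.max()).round(4),Q[:,2].max().round(4))
    # profile
    t=(P[:,:2]-v[2:])@D-tt.min(); n=np.array([-D[1],D[0]]); e=(P[:,:2]-v[2:])@n
    for k in np.arange(-.01,.27,.01):
        m=(t>=k)&(t<k+.01)&(abs(e)<.04)&(P[:,2]>.025)
        if m.any(): print(round(k,3),m.sum(),"e",e[m].min().round(3),e[m].max().round(3),"z",P[m,2].max().round(3))
E
python3 - <<'E'
import cv2
a=cv2.imread('pics/scene.png')[170:300,200:400]
b=cv2.imread('pics/top.png')[160:310,200:370]
a=cv2.resize(a,(600,390),interpolation=2)
cv2.imwrite('pics/crop.png',a)
E
```

```text
knob [ 0.485 -0.222  0.059]
grip [ 0.519 -0.269  0.061]
tubeend [ 0.631 -0.418  0.058]
tape [ 0.612 -0.186  0.036]
flange [ 0.395 -0.337 -0.001]
roller [ 0.496 -0.445  0.013]
box [ 0.731 -0.22   0.055]
boxcorner [ 0.685 -0.231  0.052]
S knob [ 0.484 -0.233  0.057]
S grip [ 0.515 -0.276  0.061]
S button [ 0.504 -0.279  0.045]
S tube [ 0.597 -0.37   0.062]
S tape [ 0.607 -0.196  0.034]
top 1573 dir [ 0.6267 -0.7793] yaw -51.19 ends [ 0.4748 -0.209 ] [ 0.6443 -0.4198] 0.0666
0.0 68 e -0.015 0.016 z 0.063
0.01 71 e -0.015 0.016 z 0.063
0.02 69 e -0.015 0.016 z 0.063
0.03 13 e -0.013 0.014 z 0.062
0.04 58 e -0.015 0.015 z 0.063
0.05 75 e -0.015 0.017 z 0.065
0.06 86 e -0.022 0.016 z 0.064
0.07 87 e -0.023 0.017 z 0.063
0.08 75 e -0.02 0.017 z 0.065
0.09 70 e -0.015 0.016 z 0.063
0.1 45 e -0.013 0.015 z 0.062
0.11 64 e -0.018 0.019 z 0.066
0.12 85 e -0.019 0.02 z 0.067
0.13 71 e -0.016 0.017 z 0.066
0.14 68 e -0.016 0.017 z 0.065
0.15 96 e -0.021 0.021 z 0.063
0.16 88 e -0.021 0.022 z 0.064
0.17 75 e -0.02 0.021 z 0.063
0.18 68 e -0.015 0.017 z 0.065
0.19 70 e -0.016 0.017 z 0.065
0.2 72 e
[... 495 characters left out ...]
13 0.018 z 0.065
0.05 88 e -0.014 0.018 z 0.063
0.06 85 e -0.021 0.018 z 0.063
0.07 108 e -0.021 0.018 z 0.063
0.08 90 e -0.014 0.018 z 0.064
0.09 103 e -0.014 0.017 z 0.064
0.1 75 e -0.013 0.015 z 0.063
0.11 43 e -0.016 0.017 z 0.067
0.12 97 e -0.016 0.02 z 0.067
0.13 87 e -0.015 0.017 z 0.065
0.14 78 e -0.014 0.017 z 0.064
0.15 104 e -0.019 0.018 z 0.065
0.16 115 e -0.019 0.016 z 0.064
0.17 98 e -0.017 0.019 z 0.065
0.18 86 e -0.013 0.018 z 0.064
0.19 86 e -0.012 0.016 z 0.065
0.2 85 e -0.014 0.018 z 0.064
0.21 93 e -0.018 0.017 z 0.064
0.22 122 e -0.02 0.018 z 0.065
0.23 118 e -0.019 0.016 z 0.065
0.24 89 e -0.013 0.016 z 0.065
0.25 90 e -0.013 0.019 z 0.065
0.26 116 e -0.015 0.02 z 0.066
```

View pics/crop.png

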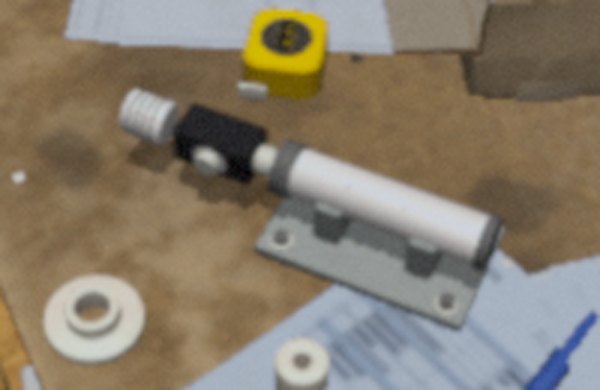

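The crop confirms the button is on the near side of the grip, towards the flange. That gives a pull-out direction of about (-0.624, 0.782) and a jaw axis at yaw 38.6°. Knob mid is ≈ (0.485, -0.223) and grip mid ≈ (0.520, -0.267). Moving to hover over the knob.

```bash
python3 -m crank '{"translation":[[1.94,1.69,-0.5],[1.94,1.69,-0.5],[1.94,1.69,-0.5],[1.94,1.69,-0.5],[1.94,1.69,-0.5],[1.94,1.69,-0.5],[1.94,1.69,-0.5],[1.94,1.69,-0.5]],"turn":[[0,0,0.119],[0,0,0.119],[0,0,0.119],[0,0,0.119],[0,0,0.119],[0,0,0.119],[0,0,0.119],[0,0,0.119]],"fingers":[0.5,0.5,0.5,0.5,0.5,0.5,0.5,0.5]}'
python3 -m crank '{"translation":[[1.94,1.69,-0.5],[1.94,1.69,-0.5],[1.94,1.69,-0.5],[1.94,1.69,-0.5],[1.94,1.69,-0.5],[1.94,1.69,-0.5],[1.94,1.69,-0.5],[1.94,1.69,-0.5]],"turn":[[0,0,0.119],[0,0,0.119],[0,0,0.119],[0,0,0.119],[0,0,0.119],[0,0,0.119],[0,0,0.119],[0,0,0.119]],"fingers":[0.5,0.5,0.5,0.5,0.5,0.5,0.5,0.5]}'
python3 -m crank '{"translation":[[0,0,0],[0,0,0]],"turn":[[0,0,0],[0,0,0]],"fingers":[0.5,0.5]}'
python3 - <<'E'
from h import *
c=cap("wrist");save(c,"pics/w1.png");W=world(c);np.save("w1.npy",W)
s=manip.observe();print(np.round(s["qpos"],3),np.round(s["ee_pos"],4),np.round(s["tcp_rot"],3).tolist(),s["gripper_width"])
R=np.array(s["tcp_rot"]);p=np.array(s["ee_pos"])
P=W.reshape(-1,3);P=P[~np.isnan(P).any(1)]
D=np.array([.624,-.7815]);n=np.array([.7815,.624]);o=np.array([.4847,-.223])
t=(P[:,:2]-o)@D;e=(P[:,:2]-o)@n
for k in np.arange(-.03,.14,.01):
    m=(t>=k)&(t<k+.01)&(abs(e)<.035)&(P[:,2]>.03)&(P[:,2]<.08)
    if m.sum()>5: print(round(k,3),m.sum(),e[m].min().round(4),e[m].max().round(4),P[m,2].max().round(3))
E
```

```text
time_s: 0.77
ee_pos: [0.3307, -0.3586, 0.1907]
tcp_rot: [[0.27, 0.963, -0.001], [0.963, -0.27, 0.001], [0.0, -0.001, -1.0]]
force: [-0.2, 0.2, -1.0]
gripper_width: 0.752
time_s: 1.43
ee_pos: [0.4859, -0.2234, 0.1506]
tcp_rot: [[-0.628, 0.778, -0.001], [0.778, 0.628, 0.0], [0.001, -0.0, -1.0]]
force: [0.5, 0.5, 0.2]
gripper_width: 0.749
time_s: 1.6
ee_pos: [0.4856, -0.2235, 0.1505]
tcp_rot: [[-0.625, 0.781, -0.002], [0.781, 0.625, 0.0], [0.001, -0.001, -1.0]]
force: [0.1, -1.0, -0.1]
gripper_width: 0.747
[-0.433  0.324 -0.265  0.984 -0.     0.465] [ 0.485  -0.2242  0.1508] [[-0.623, 0.782, -0.002], [0.782, 0.623, 0.0], [0.001, -0.001, -1.0]] 0.7501931246888429
-0.02 425 -0.0107 0.02 0.062
-0.01 416 -0.0107 0.0202 0.062
0.0 415 -0.0111 0.0208 0.062
0.01 265 -0.0109 0.0207 0.062
0.02 471 -0.0102 0.0199 0.061
0.03 412 -0.0111 0.0209 0.063
0.04 387 -0.0181 0.021 0.063
0.05 457 -0.018 0.021 0.063
0.06 361 -0.0179 0.0204 0.062
0.07 336 -0.0106 0.0207 0.062
0.08 183 -0.0106 0.0207 0.062
0.09 148 -0.0045 0.015 0.056
0.1 709 -0.0144 0.0249 0.066
0.11 231 -0.0145 0.0237 0.066
0.12 274 -0.0106 0.0212 0.063
0.13 361 -0.0166 0.0268 0.063
```

View pics/w1.png

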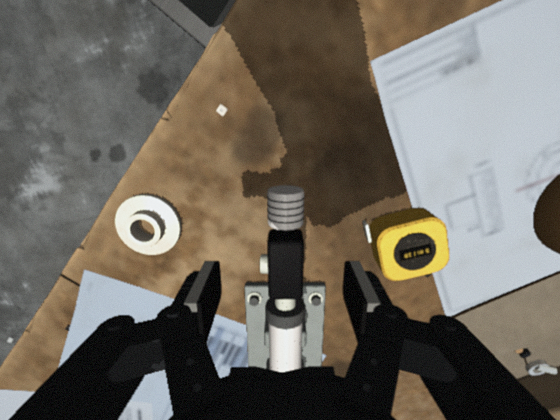

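The wrist view shows the knob at (285,208), grip at (285,262) and button on the left at (265,262), with the pads at columns 218 and 345. It puts the axis 5 mm off the other cameras along the jaw axis, so I'm checking against the pads, which appear in the same picture.

Run:
```python
from h import *
W=np.load("w1.npy");p=np.array([.485,-.2242]);D=np.array([.624,-.7815]);n=np.array([.7815,.624])
for r in (275,290,305,315):
    for rng in (range(180,235),range(330,385)):
        q=W[r,list(rng)]; e=(q[:,:2]-p)@n; m=(q[:,2]>.1)
        if m.any(): print(r,rng.start,"e",e[m].min().round(4),e[m].max().round(4),"z",q[m,2].min().round(3),q[m,2].max().round(3),"t",((q[m,:2]-p)@D).mean().round(3))
# bystander baseline from top & scene
for nm in("top","scene"):
    V=np.load(nm+".npy").reshape(-1,3)
    for o,c,r,z in(("tape",(.61,-.19),.06,.025),("flange",(.4,-.335),.05,.012),("roller",(.495,-.44),.03,.03)):
        m=(np.linalg.norm(V[:,:2]-c,axis=1)<r)&(V[:,2]>z)&(V[:,2]<.05); q=V[m]; print(nm,o,m.sum(),((q.min(0)+q.max(0))/2).round(4) if m.any() else None)
```

```text
275 180 e -0.0424 -0.0292 z 0.157 0.174 t -0.008
275 330 e 0.0343 0.0474 z 0.157 0.174 t -0.008
290 180 e -0.0424 -0.0292 z 0.156 0.186 t -0.006
290 330 e 0.0342 0.0481 z 0.157 0.186 t -0.006
305 180 e -0.0362 -0.0291 z 0.166 0.197 t -0.005
305 330 e 0.0342 0.0419 z 0.165 0.197 t -0.005
315 180 e -0.0346 -0.0291 z 0.176 0.203 t -0.005
315 330 e 0.0342 0.0399 z 0.174 0.203 t -0.005
top tape 738 [ 0.6132 -0.1823  0.0325]
top flange 124 [ 0.3998 -0.3407  0.0177]
top roller 163 [ 0.4965 -0.4393  0.0366]
scene tape 579 [ 0.6134 -0.1845  0.0318]
scene flange 184 [ 0.3965 -0.3378  0.0175]
scene roller 218 [ 0.4966 -0.4416  0.036 ]
```

The wrist picture is biased +2.5 mm, as the pad midpoint shows, so the real offset is about 3 mm along the jaw axis. Shifting by that, descending and closing on the knob.

```bash
python3 -m crank '{"translation":[[0.2,0.16,-3],[0,0,-3],[0,0,-3],[0,0,-2.5],[0,0,-1.3],[0,0,0]],"turn":[[0,0,0],[0,0,0],[0,0,0],[0,0,0],[0,0,0],[0,0,0]],"fingers":[0.5,0.5,0.5,0.5,0.5,0.5]}'
python3 -m crank '{"translation":[[0,0,0],[0,0,0],[0,0,0],[0,0,0],[0,0,0],[0,0,0]],"turn":[[0,0,0],[0,0,0],[0,0,0],[0,0,0],[0,0,0],[0,0,0]],"fingers":[-1,-1,-1,-1,-1,-1]}'
python3 -m crank '{"translation":[[0,0,0],[0,0,0],[0,0,0]],"turn":[[0,0,0],[0,0,0],[0,0,0]],"fingers":[-1,-1,-1]}'
python3 - <<'E'
from h import *
c=cap("wrist");save(c,"pics/w2.png")
E
```

```text
time_s: 2.15
ee_pos: [0.4836, -0.2226, 0.0204]
tcp_rot: [[-0.621, 0.784, -0.006], [0.784, 0.621, 0.003], [0.006, -0.003, -1.0]]
force: [-0.2, 0.1, 0.7]
gripper_width: 0.749
time_s: 2.65
ee_pos: [0.4885, -0.2236, 0.0245]
tcp_rot: [[-0.623, 0.782, 0.002], [0.782, 0.623, -0.001], [-0.003, 0.001, -1.0]]
force: [-0.4, -0.6, 3.8]
gripper_width: 0.36
time_s: 2.9
ee_pos: [0.4884, -0.2235, 0.0241]
tcp_rot: [[-0.623, 0.782, 0.002], [0.782, 0.623, -0.001], [-0.002, 0.001, -1.0]]
force: [0.6, 0.3, 6.0]
gripper_width: 0.355
```

View pics/w2.png

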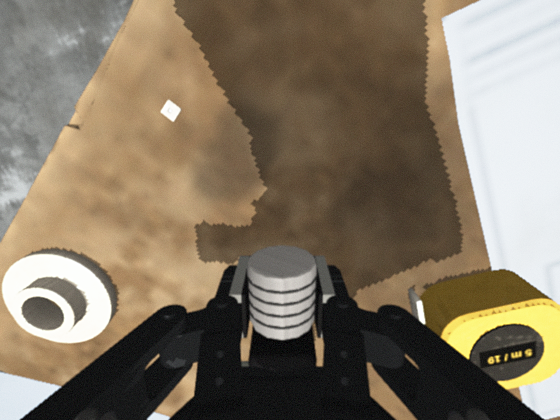

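The knob, at (283,290), is held squarely between both pads. Pulling 40 mm, then creeping to the catch.

```bash
python3 -m crank '{"translation":[[-0.5,0.625,0],[-0.5,0.625,0],[-0.5,0.625,0],[-0.5,0.625,0],[-0.5,0.625,0],[0,0,0]],"turn":[[0,0,0],[0,0,0],[0,0,0],[0,0,0],[0,0,0],[0,0,0]],"fingers":[-1,-1,-1,-1,-1,-1]}'
python3 -m crank '{"translation":[[-0.125,0.155,0],[0,0,0],[0,0,0]],"turn":[[0,0,0],[0,0,0],[0,0,0]],"fingers":[-1,-1,-1]}'
python3 -m crank '{"translation":[[-0.125,0.155,0],[0,0,0],[0,0,0]],"turn":[[0,0,0],[0,0,0],[0,0,0]],"fingers":[-1,-1,-1]}'
```

```text
time_s: 3.45
ee_pos: [0.4643, -0.1932, 0.0241]
tcp_rot: [[-0.623, 0.782, 0.004], [0.782, 0.623, -0.004], [-0.006, 0.001, -1.0]]
force: [2.9, -5.4, 1.3]
gripper_width: 0.358
time_s: 3.7
ee_pos: [0.4639, -0.1924, 0.0242]
tcp_rot: [[-0.623, 0.782, 0.005], [0.782, 0.623, -0.005], [-0.007, 0.001, -1.0]]
force: [3.2, -5.0, 1.1]
gripper_width: 0.361
time_s: 3.95
ee_pos: [0.4628, -0.191, 0.0242]
tcp_rot: [[-0.623, 0.783, 0.005], [0.783, 0.623, -0.005], [-0.007, 0.001, -1.0]]
force: [3.8, -5.3, 1.3]
gripper_width: 0.356
```

```bash
python3 -m crank '{"translation":[[-0.125,0.155,0],[0,0,0],[0,0,0]],"turn":[[0,0,0],[0,0,0],[0,0,0]],"fingers":[-1,-1,-1]}'
python3 -m crank '{"translation":[[-0.125,0.155,0],[0,0,0],[0,0,0]],"turn":[[0,0,0],[0,0,0],[0,0,0]],"fingers":[-1,-1,-1]}'
python3 -m crank '{"translation":[[-0.125,0.155,0],[0,0,0],[0,0,0]],"turn":[[0,0,0],[0,0,0],[0,0,0]],"fingers":[-1,-1,-1]}'
```

```text
time_s: 4.2
ee_pos: [0.4616, -0.1895, 0.0242]
tcp_rot: [[-0.623, 0.783, 0.005], [0.783, 0.623, -0.005], [-0.007, 0.001, -1.0]]
force: [4.4, -5.6, 1.6]
gripper_width: 0.356
time_s: 4.45
ee_pos: [0.4607, -0.1882, 0.0243]
tcp_rot: [[-0.622, 0.783, 0.006], [0.783, 0.622, -0.006], [-0.008, 0.001, -1.0]]
force: [4.3, -6.1, -0.0]
gripper_width: 0.35
time_s: 4.7
ee_pos: [0.4609, -0.188, 0.0246]
tcp_rot: [[-0.622, 0.783, 0.008], [0.783, 0.622, -0.008], [-0.011, 0.001, -1.0]]
force: [6.0, -9.1, -1.4]
gripper_width: 0.356
```

```bash
python3 -m crank '{"translation":[[-0.125,0.155,0],[-0.06,0.08,0],[0,0,0],[0,0,0]],"turn":[[0,0,0],[0,0,0],[0,0,0],[0,0,0]],"fingers":[-1,-1,-1,-1]}'
python3 - <<'E'
from h import *
c=cap("scene");save(c,"pics/s2.png");a=c["frame"][150:290,180:380,::-1]
cv2.imwrite("pics/s2c.png",cv2.resize(a,(600,420),interpolation=2))
E
```

```text
time_s: 5.03
ee_pos: [0.4613, -0.1877, 0.0251]
tcp_rot: [[-0.621, 0.783, 0.012], [0.783, 0.621, -0.012], [-0.017, 0.001, -1.0]]
force: [9.5, -13.8, -5.0]
gripper_width: 0.364
```

View pics/s2c.png

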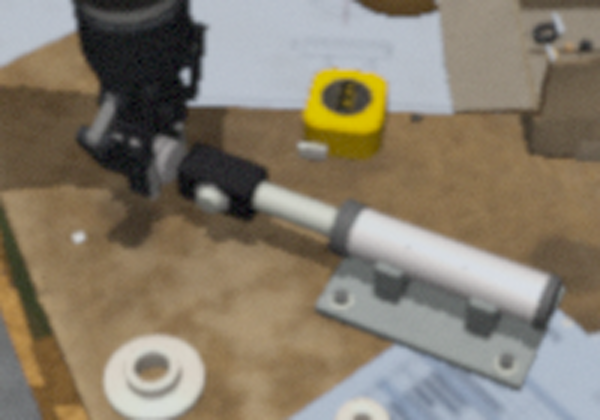

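The crop shows the slide out about 45 mm, with the button at (212,197) free and the flange and tape undisturbed. Travel stopped at 44.9 mm while the force rose from 7 to 17 N, so this is the first stop. Now easing it home in hand, releasing and lifting.

```bash
python3 -m crank '{"translation":[[0.5,-0.625,0],[0.5,-0.625,0],[0.5,-0.625,0],[0.5,-0.625,0],[0.5,-0.625,0],[0.5,-0.625,0],[0,0,0]],"turn":[[0,0,0],[0,0,0],[0,0,0],[0,0,0],[0,0,0],[0,0,0],[0,0,0]],"fingers":[-1,-1,-1,-1,-1,-1,-1]}'
python3 -m crank '{"translation":[[0,0,0],[0,0,0],[0,0,0],[0,0,0],[0,0,0],[0,0,3],[0,0,3],[0,0,3]],"turn":[[0,0,0],[0,0,0],[0,0,0],[0,0,0],[0,0,0],[0,0,0],[0,0,0],[0,0,0]],"fingers":[0.5,0.5,0.5,0.5,0.5,0.5,0.5,0.5]}'
python3 -m crank '{"translation":[[1.2,-1.5,0],[1.2,-1.5,0],[1.2,-1.5,0],[0,0,0],[0,0,0]],"turn":[[0,0,0],[0,0,0],[0,0,0],[0,0,0],[0,0,0]],"fingers":[0.5,0.5,0.5,0.5,0.5]}'
python3 - <<'E'
from h import *
c=cap("top");W=world(c);save(c,"pics/t3.png")
c=cap("wrist");save(c,"pics/w3.png");W=world(c);np.save("w3.npy",W)
s=manip.observe();print(np.round(s["ee_pos"],4),np.round(s["tcp_rot"],3).tolist(),s["gripper_width"])
p=np.array(s["ee_pos"]);D=np.array([.624,-.7815]);n=np.array([.7815,.624])
P=W.reshape(-1,3);P=P[~np.isnan(P).any(1)];t=(P[:,:2]-p[:2])@D;e=(P[:,:2]-p[:2])@n
m=(P[:,2]>p[2]-.005)&(P[:,2]<p[2]+.05)&(abs(e)<.06); print("pads",e[m&(e<0)].max(),e[m&(e>0)].min(),t[m].min(),P[m,2].min()-p[2])
for k in np.arange(-.08,.06,.005):
    m=(t>=k)&(t<k+.005)&(abs(e)<.04)&(P[:,2]>.03)&(P[:,2]<.08)
    if m.sum()>5: print(round(k,3),m.sum(),e[m].min().round(4),e[m].max().round(4),P[m,2].max().round(3))
E
```

```text
time_s: 5.67
ee_pos: [0.4869, -0.2213, 0.0241]
tcp_rot: [[-0.623, 0.782, 0.003], [0.782, 0.623, -0.003], [-0.004, 0.001, -1.0]]
force: [2.5, -4.1, 5.0]
gripper_width: 0.358
time_s: 6.33
ee_pos: [0.483, -0.2183, 0.1135]
tcp_rot: [[-0.624, 0.782, -0.003], [0.782, 0.624, 0.001], [0.003, -0.001, -1.0]]
force: [0.7, -0.2, 0.0]
gripper_width: 0.746
time_s: 6.75
ee_pos: [0.5201, -0.2642, 0.1129]
tcp_rot: [[-0.623, 0.782, -0.001], [0.782, 0.623, 0.001], [0.001, -0.0, -1.0]]
force: [0.6, 1.2, 0.9]
gripper_width: 0.752
[ 0.519  -0.2631  0.1127] [[-0.623, 0.782, -0.002], [0.782, 0.623, 0.001], [0.003, -0.001, -1.0]] 0.7479579839430054
pads -0.02966150651251796 0.03314523008001084 -0.01273245374484724 0.005267875146156092
-0.07 257 -0.0121 0.0181 0.061
-0.065 371 -0.0123 0.019 0.063
-0.06 353 -0.0124 0.019 0.062
-0.055 349 -0.0125 0.0184 0.062
-0.05 339 -0.0126 0.0186 0.062
-0.045 331 -0.013 0.0188 0.062
-0.04 289 -0.0121 0.0187 0.062
-0.03 76 -0.0084 0.0154 0.059
-0.025 657 -0.0128 0.019 0.062
-0.02 310 -0.0128 0.0186 0.063
-0.015 316 -0.0128 0.0187 0.062
-0.01 297 -0.0122 0.0189 0.062
-0.005 371 -0.0203 0.0191 0.062
0.0 361 -0.0201 0.0192 0.063
0.005 332 -0.0202 0.0185 0.062
0.01 294 -0.0198 0.0186 0.063
0.015 262 -0.0128 0.0188 0.063
0.02 258 -0.0121 0.0189 0.062
0.025 265 -0.0123 0.0191 0.062
0.03 161 -0.0123 0.0191 0.062
0.035 54 -0.0043 0.0112 0.056
0.04 135 -0.006 0.013 0.056
0.045 335 -0.0142 0.0221 0.064
0.05 641 -0.016 0.0229 0.066
0.055 262 -0.0158 0.023 0.066
0.06 172 -0.0159 0.023 0.065
```

View pics/w3.png

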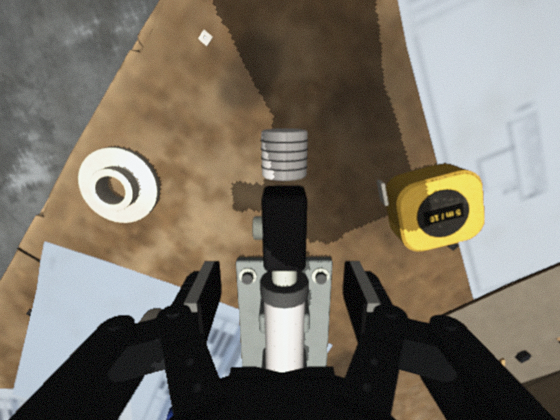

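Slide is home, with the button at (258,228). It sits about 5 mm further along the tube than the pads' centre and 1.5 mm to the side. Correcting, descending and squeezing the grip across the button.

```bash
python3 -m crank '{"translation":[[0.4,-0.28,-2.5],[0,0,-3],[0,0,-2.3],[0,0,-1.2],[0,0,0],[0,0,0]],"turn":[[0,0,0],[0,0,0],[0,0,0],[0,0,0],[0,0,0],[0,0,0]],"fingers":[0.5,0.5,0.5,0.5,0.5,0.5]}'
python3 -m crank '{"translation":[[0,0,0],[0,0,0],[0,0,0],[0,0,0],[0,0,0],[0,0,0],[0,0,0],[0,0,0]],"turn":[[0,0,0],[0,0,0],[0,0,0],[0,0,0],[0,0,0],[0,0,0],[0,0,0],[0,0,0]],"fingers":[-1,-1,-1,-1,-1,-1,-1,-1]}'
python3 - <<'E'
from h import *
c=cap("wrist");a=c["frame"][:,:,::-1];b=cap("scene")["frame"][150:290,200:387,::-1]
cv2.imwrite("pics/w4.png",np.hstack([cv2.resize(a,(400,300)),cv2.resize(b,(400,300),interpolation=2)]))
E
```

```text
time_s: 7.35
ee_pos: [0.5228, -0.2657, 0.0227]
tcp_rot: [[-0.624, 0.782, -0.003], [0.782, 0.624, 0.002], [0.003, -0.001, -1.0]]
force: [0.2, -0.4, -0.3]
gripper_width: 0.748
time_s: 8.02
ee_pos: [0.5251, -0.2672, 0.0251]
tcp_rot: [[-0.623, 0.782, 0.002], [0.782, 0.623, -0.001], [-0.002, 0.001, -1.0]]
force: [-0.7, 1.6, 5.0]
gripper_width: 0.367
```

View pics/w4.png

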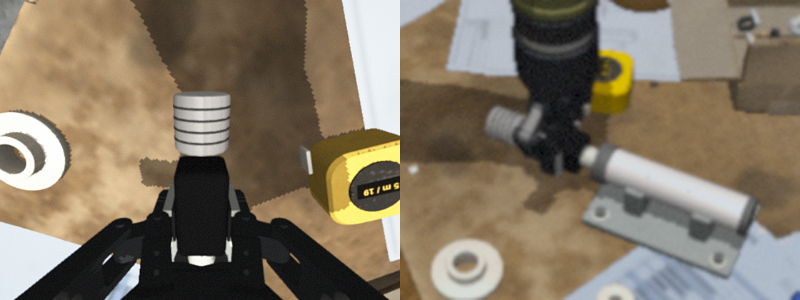

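The grip is squeezed in line. The opening reads 0.367, against 0.356 on the 32 mm knob, so the button is in. Pulling 50 mm first to confirm it passes the catch.

```bash
python3 -m crank '{"translation":[[-0.5,0.625,0],[-0.5,0.625,0],[-0.5,0.625,0],[-0.5,0.625,0],[-0.5,0.625,0],[-0.5,0.625,0],[-0.25,0.31,0],[0,0,0]],"turn":[[0,0,0],[0,0,0],[0,0,0],[0,0,0],[0,0,0],[0,0,0],[0,0,0],[0,0,0]],"fingers":[-1,-1,-1,-1,-1,-1,-1,-1]}'
python3 -m crank '{"translation":[[-0.125,0.155,0],[-0.125,0.155,0],[0,0,0],[0,0,0]],"turn":[[0,0,0],[0,0,0],[0,0,0],[0,0,0]],"fingers":[-1,-1,-1,-1]}'
```

```text
time_s: 8.78
ee_pos: [0.4944, -0.2283, 0.0249]
tcp_rot: [[-0.623, 0.782, 0.006], [0.782, 0.623, -0.005], [-0.008, 0.001, -1.0]]
force: [4.2, -5.2, -1.1]
gripper_width: 0.367
time_s: 9.12
ee_pos: [0.4925, -0.2258, 0.0248]
tcp_rot: [[-0.623, 0.782, 0.006], [0.782, 0.623, -0.005], [-0.008, 0.002, -1.0]]
force: [3.3, -6.9, -2.5]
gripper_width: 0.366
```

It has passed the catch: 52.6 mm out at 7.6 N. Continuing to the second stop.

```bash
python3 -m crank '{"translation":[[-0.5,0.625,0],[-0.5,0.625,0],[-0.5,0.625,0],[-0.5,0.625,0],[-0.5,0.625,0],[-0.125,0.155,0],[0,0,0],[0,0,0]],"turn":[[0,0,0],[0,0,0],[0,0,0],[0,0,0],[0,0,0],[0,0,0],[0,0,0],[0,0,0]],"fingers":[-1,-1,-1,-1,-1,-1,-1,-1]}'
python3 -m crank '{"translation":[[-0.125,0.155,0],[-0.125,0.155,0],[0,0,0],[0,0,0]],"turn":[[0,0,0],[0,0,0],[0,0,0],[0,0,0]],"fingers":[-1,-1,-1,-1]}'
python3 -m crank '{"translation":[[-0.125,0.155,0],[0,0,0],[0,0,0]],"turn":[[0,0,0],[0,0,0],[0,0,0]],"fingers":[-1,-1,-1]}'
```

```text
time_s: 9.78
ee_pos: [0.4671, -0.1936, 0.0249]
tcp_rot: [[-0.623, 0.783, 0.008], [0.783, 0.623, -0.007], [-0.01, 0.002, -1.0]]
force: [4.7, -8.0, -4.2]
gripper_width: 0.363
time_s: 10.12
ee_pos: [0.4648, -0.1907, 0.0249]
tcp_rot: [[-0.622, 0.783, 0.008], [0.783, 0.622, -0.007], [-0.01, 0.002, -1.0]]
force: [4.9, -6.7, -3.3]
gripper_width: 0.366
time_s: 10.37
ee_pos: [0.4637, -0.1892, 0.0249]
tcp_rot: [[-0.622, 0.783, 0.008], [0.783, 0.622, -0.007], [-0.01, 0.002, -1.0]]
force: [5.4, -8.0, -3.7]
gripper_width: 0.367
```

```bash
python3 -m crank '{"translation":[[-0.125,0.155,0],[0,0,0],[0,0,0]],"turn":[[0,0,0],[0,0,0],[0,0,0]],"fingers":[-1,-1,-1]}'
python3 -m crank '{"translation":[[-0.125,0.155,0],[0,0,0],[0,0,0]],"turn":[[0,0,0],[0,0,0],[0,0,0]],"fingers":[-1,-1,-1]}'
python3 -m crank '{"translation":[[-0.06,0.08,0],[0,0,0],[0,0,0]],"turn":[[0,0,0],[0,0,0],[0,0,0]],"fingers":[-1,-1,-1]}'
```

```text
time_s: 10.62
ee_pos: [0.4634, -0.1886, 0.0252]
tcp_rot: [[-0.622, 0.783, 0.01], [0.783, 0.622, -0.009], [-0.013, 0.002, -1.0]]
force: [7.4, -9.3, -3.8]
gripper_width: 0.366
time_s: 10.87
ee_pos: [0.4638, -0.1884, 0.0255]
tcp_rot: [[-0.622, 0.783, 0.012], [0.783, 0.622, -0.012], [-0.017, 0.002, -1.0]]
force: [8.8, -13.8, -7.6]
gripper_width: 0.364
time_s: 11.12
ee_pos: [0.4639, -0.1883, 0.0256]
tcp_rot: [[-0.621, 0.783, 0.013], [0.783, 0.622, -0.013], [-0.018, 0.003, -1.0]]
force: [10.1, -14.5, -8.9]
gripper_width: 0.362
```

At the second stop: travel ended at about 100 mm and the force rose to about 18 N. One last look before handing in.

Run:
```python
from h import *
a=cap("scene");b=cap("top")
cv2.imwrite("pics/f.png",np.hstack([cv2.resize(x["frame"][r0:r0+150,c0:c0+200,::-1],(400,300),interpolation=2) for x,r0,c0 in((a,150,190),(b,165,180))]))
for nm,x in(("top",b),("scene",a)):
    V=world(x).reshape(-1,3)
    for o,c,r,z in(("tape",(.61,-.19),.06,.025),("flange",(.4,-.335),.05,.012),("roller",(.495,-.44),.03,.03)):
        m=(np.linalg.norm(V[:,:2]-c,axis=1)<r)&(V[:,2]>z)&(V[:,2]<.05); q=V[m]; print(nm,o,m.sum(),((q.min(0)+q.max(0))/2).round(4))
s=manip.observe();print(s["time_s"],np.round(s["ee_pos"],4),np.round(s["force"],1),s["gripper_width"])
```

```text
top tape 742 [ 0.6127 -0.1822  0.0324]
top flange 124 [ 0.3974 -0.3319  0.0181]
top roller 165 [ 0.4965 -0.4394  0.0361]
scene tape 584 [ 0.6133 -0.184   0.0324]
scene flange 182 [ 0.3894 -0.3379  0.0174]
scene roller 220 [ 0.4968 -0.4411  0.0357]
11.2167 [ 0.4639 -0.1883  0.0256] [  9.6 -14.1  -9.4] 0.368314478750313
```

View pics/f.png

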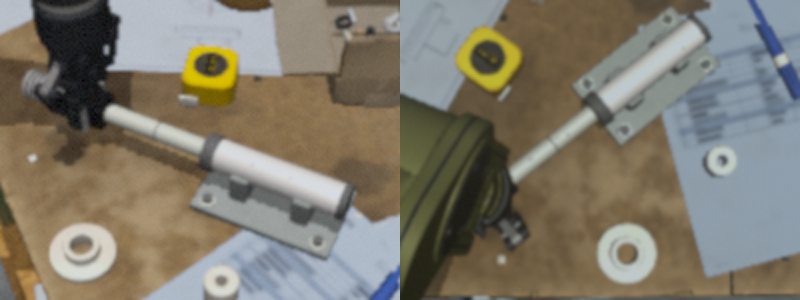

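The slide is at full length in both views, and the tape and roller are unmoved. The flange figures shifted a few mm, probably noise in the min/max measure, so I'm comparing images before handing in.

Run:
```python
from h import *
for nm,f,(r,c) in(("top","pics/top.png",(275,275)),("scene","pics/scene.png",(258,210))):
    a=cv2.cvtColor(cv2.imread(f),6).astype(np.float32)[r:r+38,c:c+42]; b=cv2.cvtColor(cap(nm)["frame"],cv2.COLOR_RGB2GRAY).astype(np.float32)[r:r+38,c:c+42]
    print(nm,"flange shift px",cv2.phaseCorrelate(a,b),"mean diff",abs(a-b).mean())
print(manip.close_job())
s=manip.observe();print(s["time_s"],np.round(s["ee_pos"],4),np.round(s["force"],1),s["gripper_width"])
```

```text
top flange shift px ((0.5442245318699861, -0.045122880812442645), 0.9976734447479249) mean diff 9.775689
scene flange shift px ((0.4859699754950526, -0.03927912323984373), 0.951716628604465) mean diff 7.25
the job is handed in; nothing more can be done
None
the job is handed in; nothing more can be done
```

I ran both checks on the stop in the order asked and handed the job in at about 11 s. The gripper was still holding the stop at full length against its spring.

- **First stop:** I took it by the knob, with the button free. Travel stopped at 44.9 mm while the force rose from about 7 N to 17 N. I then eased it home in hand and let go.
- **Second stop:** I took the black grip across the button. It went past the catch at about 7.6 N and stopped at about 100 mm. My last reading there was about 17 N of pull, with the gripper opening steady at 0.37.
- **Button:** I judged it pressed from the gripper opening and from passing the first stop; it was hidden between the pads, so I did not see it.
- **Tape measure and roller:** both were within about 1 mm of where they started.
- **Flange disc:** the checks did not fully agree.
  - Its position from depth extents shifted by 7–9 mm along a different axis in each camera, which I read as noise at the edge of the disc.
  - Comparing the pictures gave a shift of 0.5 pixel (about 1 mm) in both views, probably an artefact of the method, though the mean brightness difference was 7–10 grey levels.
  - By my measurements the gripper stayed several centimetres away from it throughout.

The hand-in gives no verdict, and no state could be read afterwards, so I could not check the final second.

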